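# Check the angle table with the plunger gauge

### The arm

A 6-joint arm with a two-finger parallel gripper is mounted at the origin on a cart in front of the work surface, level with it; the furniture and walls round the work are solid. World frame = base frame: x ahead of the robot, y to its left, z up, the work surface at z = 0. Lengths are in m, angles in rad, forces in N, time in s.
With the tool pointing down it reaches from about 0.35 to 0.975 m from the base axis. Payload 7.1 kg.
Tool frame: the origin (TCP) lies midway between the tips of the shut fingers; the grasp point (between the pads) lies 19 mm behind it; z points along the fingers, y is the line along which they close (so a half turn about z gives the same grasp; the last joint's range is limited). The gripper opens to 88 mm and grips with 3 to 60 N. Pads are 20 mm wide; open, the fingers measure 115 mm over their backs; the gripper's body (75 mm by 178 mm) begins 61 mm behind the grasp point.
Start: joints at [1.147, 0.423, 1.63, -0, 1.089, -0.019], TCP at [0.246, 0.574, 0.223] pointing down, gripper open.
Joint ranges: [-3, 3], [-0.9, 2.11], [0.09, 2.58], [-1.31, 4.45], [0.11, 2.69], [-2.54, 2.54]. Speed limits (rad/s): [2.39, 2.39, 3.01, 3.14, 3.14, 3.14].

### API

Orientations are given as a unit quaternion [w, x, y, z].
In Python, from station import move_pose, movel, movej, command_gripper, wait, inverse_kinematics, read_camera, camera_info, MotionError, job_done, get_time, get_joint_pos, get_qvel, get_effort, get_tcp_pos, get_ee_rot, get_ft_force, get_ft_torque, get_grip_width, get_finger_force gives the robot as it stands. Calls block until the motion is done:
- move_pose(position, orientation): joint-space move of the TCP to a pose.
- movel(position, frame=None, v=0.15, until_force=None): straight line of the TCP; frame=None keeps the orientation; v is the mean speed in m/s. With until_force (N) it stops when the force on the tool has changed by that much, and returns True; else False.
- movej(angles): joint-space move.
- command_gripper(opening): opening from 0.0 (shut) to 1.0 (fully open); the grip force is fixed at half the most; returns when the fingers have stopped.
- wait(seconds).
- inverse_kinematics(position, orientation): joint angles nearest the present ones, or None.
- read_camera(name): name is "scene" or "top" or "wrist"; returns the picture (420x560x3 uint8, red, green, blue); there is no depth.
- camera_info(name): a dict with "intrinsics" (3x3 intrinsics, pixels), "dist" ([k1, k2, p1, p2, k3] as OpenCV has them; the pictures are not rectified), "T" (4x4, takes a point from camera to world coordinates); the wrist camera has in their place "tool_from_camera" (4x4, takes a point from camera to tool coordinates, whose origin is the TCP and whose axes are the flange's). Camera axes: x right, y up, looking along -z (the intrinsics and any distortion apply to the point x, -y, -z); pixel columns grow to the right and rows downward; lengths in m; the calibration is good to about 2 mm. A picture is of the moment at which its call begins: read the wrist's pose just before it. camera_info takes no time and is no camera call.
A pose or a line that the arm cannot do raises MotionError and nothing moves.
- job_done(): hands the job in; it is judged then, once.
Readings, each from a call of its own:
- get_time(): time.
- get_joint_pos(): joint angles.
- get_qvel(): joint speeds.
- get_effort(): joint torques, N m.
- get_tcp_pos(): TCP position.
- get_ee_rot(): TCP orientation.
- get_ft_force(): force on the tool from outside, world axes, zero at the start.
- get_ft_torque(): the same for the moment, N m.
- get_grip_width(): opening from 0.0 (shut) to 1.0 (fully open).
- get_finger_force(): force on a finger pad.
Only numpy, scipy, OpenCV 4.12 (cv2) and the standard library are available. Lean on these libraries where they do the work, as an engineer would, in place of code of your own. Each camera call takes 0.05 s, during which the arm holds its last target. There are 200 camera calls.

### The job

Grip the plunger gauge by its square barrel, turn it anticlockwise (seen from above) in its bayonet socket up to its stop, and lift it out. Then hold it square to the tilted plate of the angle table, with its plunger gently touching the middle of the ring mark (not the cross) and pressed about half way in, without ramming it. Finish while still holding it there, neither letting go nor putting it down, and leave the other things on the table where they are.

Things in the scene. Friction and masses are not known exactly. Their poses are not given: they have to be found in the camera images.
- gauge: the plunger gauge, about 0.16 kg, 112 mm long, standing tip down in the socket. Origin: tip of the relaxed plunger, on the axis; z runs up the axis, x along the oblong flange. Along z from the tip: plunger 6 mm thick with ball end to 12 mm, round nose 18 mm thick to 32, flange to 37, neck 15 mm thick to 47, square barrel to 107, cap 20 mm across to 112
- gauge_grip (a point): middle of the gauge's square barrel, the place to grip: 24 by 24 mm, 60 mm tall, flats square to the gauge's x and y, 77 mm above the gauge's origin (81 mm above the work surface while in the socket)
- gauge_flange (a point): centre of the underside of the gauge's oblong bayonet flange, 38 mm (gauge x) by 13 mm (gauge y), 5 mm thick, 32 mm above the gauge's origin; parked, it stands on the socket's block with 2.5 mm of play in height under the lips
- plunger (a joint): how far the gauge's plunger is pushed in, m: 0 relaxed, 0.010 fully home; a spring, 1.5 N to start it moving plus 0.25 N per mm, so 2.75 N half way. The nose ends 12 mm behind the relaxed tip
- socket: the dark steel bayonet socket, fixed: a block 64 (x) by 56 (y) by 36 mm high with an upright 21 mm hole and two lips. Origin: on the hole's axis at the work surface, z up. The parked gauge stands on this axis (1.5 mm play), its origin 4 mm above the work surface
- socket_lips (a point): on the socket's axis at the lips' underside, 43 mm up; the lips stand at the socket's +x and -x ends, reach in to 12 mm from the axis, tops 50 mm above the work surface. The gauge starts with its x 0 to 0.25 rad anticlockwise of the socket's x, locked; it lifts free once turned to between 1.05 rad and the stop pins at about 1.4 rad (aim for 1.3)
- angle_base: the base of the angle table, fixed: dark steel, 84 (x) by 98 (y) mm, two cheeks with pivots 52 mm above the work surface, tops at 69 mm. Origin: centre of its underside; y along the pivot axis. Fixed equipment stands round: dispenser (0.28 m high) and drill stand near the robot, tray between socket and angle table, tall presses behind; travel high
- tilt_plate (a joint): tilt of the plate about the pivot (the base's y axis), rad: 0 is level, positive leans its face towards the base's +x; clamped stiff, it does not move under light loads
- ring_mark (a point): the middle of the ring mark (dark ring 18 mm across with a centre dot) on the face of the pale 84 (x) by 74 (y) mm plate; it is the mark nearer the lower edge. z is the outward normal of the face, y along the pivot, x down the slope. The plate's middle lies 18 mm back along -x, 14 mm over the pivot axis; the wrong mark, a cross, 36 mm back
- lock_ring: black steel lock ring lying flat, 33 mm across, 12 mm high; a bystander, origin at the centre of its underside
- die_cup: dark open-topped cup die, 28 mm across, 27 mm high; a bystander, origin at the centre of its underside
- spare_bushing: grey bushing standing on end, 21 mm across, 27 mm high; a bystander, origin at the centre of its underside
- die_mid: dark stepped die, 28 mm across, 26 mm high; a bystander, origin at the centre of its underside
- tape_roll: black roll of tape lying flat, 62 mm across, 19 mm high; a bystander, origin at the centre of its underside
- funnel: small white funnel standing on its mouth, 64 mm across, 52 mm high; a bystander, origin at the centre of its underside
- gauge_tip (a point): the ball tip of the gauge's plunger, at the gauge's origin while relaxed; moves up the gauge's z as the plunger is pressed in

How it is judged:
On the way, in this order (a step that is already met when the one before it is completed fails the run):
1. the gauge is turned free of the lips while still seated in the socket (angle between the x axis of gauge and the x axis of socket, either way round above 1 rad and z of gauge in the frame of socket below 0.012 m and horizontal distance between gauge and socket below 0.006 m), for 0.1 s.
2. the gauge is lifted out of the socket in the gripper (z of gauge in the frame of socket above 0.05 m and contact force between the fingers and gauge above 1 N), for 0.2 s.
At the end, for the whole second after the job is handed in: The gripper holds the gauge still, its plunger tip within 6 mm of the middle of the ring mark, its axis within 8 degrees of square to the plate, the plunger pressed 2 to 8 mm of its 10 mm, contact force 1 to 6 N, nothing else carrying it; it stays so through the last second (distance between gauge_tip and ring_mark below 0.006 m and angle between the z axis of gauge and the z axis of ring_mark, either way round below 0.14 rad and value of joint plunger between 0.002 and 0.008 m and contact force between gauge and angle_base between 1 and 6 N and contact force between the fingers and gauge above 2 N and contact force between gauge and socket below 0.1 N and linear speed of gauge below 0.02 m/s); the arm keeps its last pose, push and grip.
It fails at once if the gauge is rammed into the angle table (over 15 N on plate or base) (contact force between gauge and angle_base above 15 N).
It fails at once if a bystander is pushed more than 3 cm from its place (distance of any of lock_ring, die_cup, spare_bushing, die_mid, tape_roll, funnel from where it was at the start of the episode above 0.03 m).
It also fails if it takes over 56 s, if anything falls off the work surface, if the arm or the gripper's body presses on something with over 40 N, if the wrist force passes 120 N, or if a joint passes its speed limit or range.

## Working session

There is one attempt and no reset: what is moved stays moved. The work goes in short steps, each a Python script; the robot and the scene stay as the last script left them, time stands still between calls to the robot, and variables do not carry over. Pictures are saved under pics/ and viewed, at most 10 in all, crops included, and the job is handed in when it is done.

```bash
mkdir -p pics; ls
python3 - <<'E'
from station import *
import cv2
for n in ("scene","top","wrist"):
    im=read_camera(n); cv2.imwrite(f"pics/{n}0.png",im[:,:,::-1])
    print(n,{k:__import__('numpy').round(v,4).tolist() for k,v in camera_info(n).items() if not isinstance(v,str)})
a=cv2.imread("pics/scene0.png");b=cv2.imread("pics/top0.png")
print(get_time(),get_tcp_pos(),get_ee_rot())
E
```

```text
pics
scene {'intrinsics': [[431.7965, 0.0, 280.6015], [0.0, 431.7965, 211.1799], [0.0, 0.0, 1.0]], 'dist': [-0.1117, 0.0, 0.0, 0.0, 0.0], 'T': [[0.8674, 0.3629, -0.3406, 0.1351], [-0.4977, 0.6407, -0.5846, -0.665], [0.006, 0.6766, 0.7363, 0.9973], [0.0, 0.0, 0.0, 1.0]]}
top {'intrinsics': [[427.303, 0.0, 286.5063], [0.0, 427.303, 202.369], [0.0, 0.0, 1.0]], 'dist': [0.0173, 0.0, 0.0, 0.0, 0.0], 'T': [[-0.0135, 0.992, -0.1252, 0.439], [-0.9999, -0.0127, 0.007, 0.0562], [0.0054, 0.1252, 0.9921, 1.2647], [0.0, 0.0, 0.0, 1.0]]}
wrist {'intrinsics': [[332.4465, 0.0, 282.5753], [0.0, 332.4465, 209.777], [0.0, 0.0, 1.0]], 'dist': [-0.0115, 0.0, 0.0, 0.0, 0.0], 'tool_from_camera': [[-0.0004, 0.9663, 0.2574, 0.0695], [1.0, 0.0005, -0.0003, 0.0001], [-0.0004, 0.2574, -0.9663, -0.1627], [0.0, 0.0, 0.0, 1.0]]}
0.15 [0.2459343  0.57412272 0.22210392] [-1.32444243e-04  2.01007253e-01  9.79589587e-01 -5.54290858e-04]
```

View pics/top0.png

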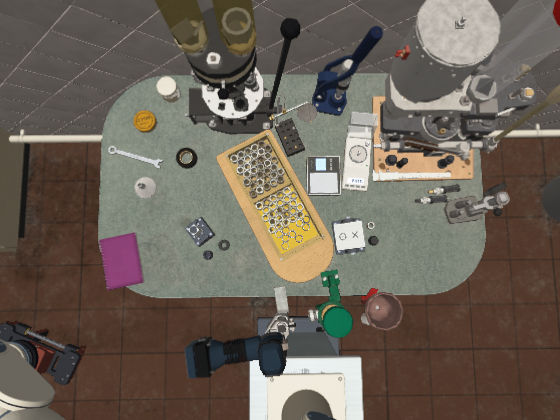

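View pics/scene0.png

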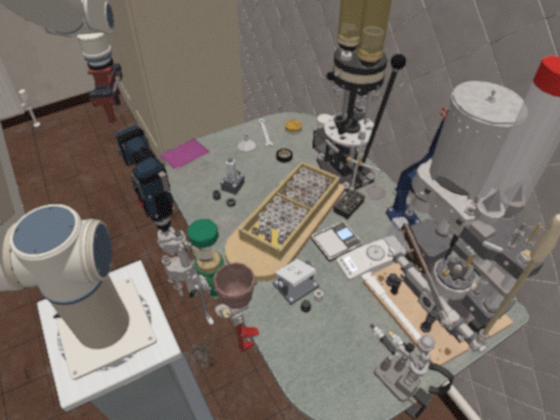

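The top view shows the socket with the gauge at about (201,231), and the angle table at (350,236) with the ring on its left and the cross on its right. The scene view has them at (232,175) and (295,278). I'll zoom in on both.

```bash
cat > h.py <<'E'
import numpy as np, cv2
from station import *
from scipy.spatial.transform import Rotation as R
def rot(q): return R.from_quat(np.r_[q[1:],q[0]])
def quat(r): q=r.as_quat(); return np.r_[q[3],q[:3]]
def camT(n):
    c=camera_info(n)
    if n!="wrist": return np.array(c["T"])
    T=np.eye(4); T[:3,:3]=rot(get_ee_rot()).as_matrix(); T[:3,3]=get_tcp_pos()
    return T@np.array(c["tool_from_camera"])
def ray(n,uv,T=None):
    c=camera_info(n); T=camT(n) if T is None else T
    p=cv2.undistortPoints(np.array(uv,float).reshape(-1,1,2),np.array(c["intrinsics"]),np.array(c["dist"])).reshape(-1,2)
    d=np.c_[p[:,0],-p[:,1],-np.ones(len(p))]@T[:3,:3].T
    return T[:3,3],d
def onz(n,uv,z,T=None):
    o,d=ray(n,uv,T); return o+d*((z-o[2])/d[:,2])[:,None]
def proj(n,P,T=None):
    c=camera_info(n); T=camT(n) if T is None else T
    p=(np.array(P,float).reshape(-1,3)-T[:3,3])@T[:3,:3]*[1,-1,-1]
    return cv2.projectPoints(p,np.zeros(3),np.zeros(3),np.array(c["intrinsics"]),np.array(c["dist"]))[0].reshape(-1,2)
def tri(obs):
    A=np.zeros((3,3));b=np.zeros(3)
    for o,d in obs:
        d=d/np.linalg.norm(d);M=np.eye(3)-np.outer(d,d);A+=M;b+=M@o
    return np.linalg.solve(A,b)
def crop(im,u,v,w,h,s): return cv2.resize(im[v:v+h,u:u+w],None,fx=s,fy=s,interpolation=cv2.INTER_CUBIC)
E
python3 - <<'E'
from h import *
t=cv2.imread("pics/top0.png");s=cv2.imread("pics/scene0.png")
a=np.hstack([crop(t,175,205,50,40,7),crop(t,325,215,60,40,7)]);b=np.hstack([crop(s,205,150,50,45,7),crop(s,265,250,60,45,7)])
cv2.imwrite("pics/z.png",cv2.resize(np.vstack([a,b]),(770,595)))
print(onz("top",[[201,231],[350,236]],0.06), onz("scene",[[232,175],[295,278]],0.06))
E
```

```text
[[ 0.51283655  0.28919466  0.06      ]
 [ 0.49323834 -0.12981751  0.06      ]] [[ 0.51160749  0.29203242  0.06      ]
 [ 0.48421068 -0.14291529  0.06      ]]
```

View pics/z.png

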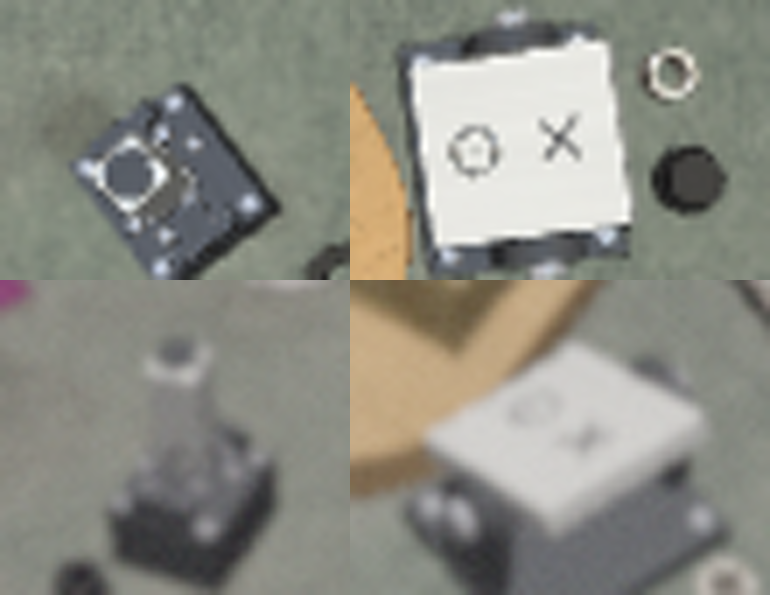

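The cap sits at top pixel (193.7,230), the socket block is rotated about 40°, and the ring is at about (392,236) in that crop. Next is a close look with the wrist camera over the gauge, then over the plate.

Run:
```python
from h import *
g=onz("top",[[193.7,230]],0.116)[0]; print(g)
q=np.array(get_ee_rot())
def look(p,name):
    move_pose(p,q); T=camT("wrist"); im=read_camera("wrist"); cv2.imwrite(f"pics/{name}.png",im[:,:,::-1]); np.save(name+".npy",T); print(get_time(),get_tcp_pos())
look([g[0],g[1],0.27],"w1")
look([0.493,-0.13,0.30],"w2")
look([g[0],g[1],0.27],"w3")
a=cv2.imread("pics/w1.png");b=cv2.imread("pics/w2.png")
cv2.imwrite("pics/w12.png",np.hstack([a[:,100:500],b[:,100:500]]))
```

```text
[0.5123495  0.29792486 0.116     ]
1.6417 [0.51169181 0.29889249 0.26975898]
3.275 [ 0.49334995 -0.12914057  0.29990592]
4.9083 [0.5127936  0.29692034 0.27014844]
```

View pics/w12.png

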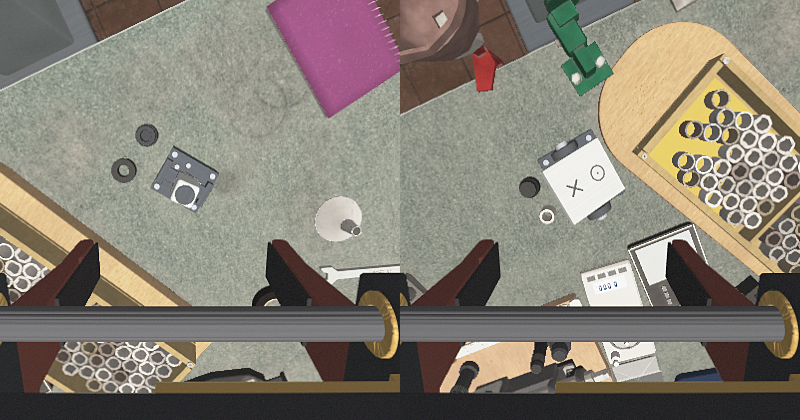

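Wrist view 1 shows the gauge cap at about (285,195) (full image) inside the rotated socket. View 2 shows the plate with the ring at (598,173) and the cross at (575,187) in the composite. Now to zoom in on both.

Run:
```python
from h import *
a=cv2.imread("pics/w3.png");b=cv2.imread("pics/w2.png")
cv2.imwrite("pics/z2.png",np.hstack([crop(a,240,135,80,100,5),crop(b,230,125,80,100,5)]))
```

```text
(no output)
```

View pics/z2.png

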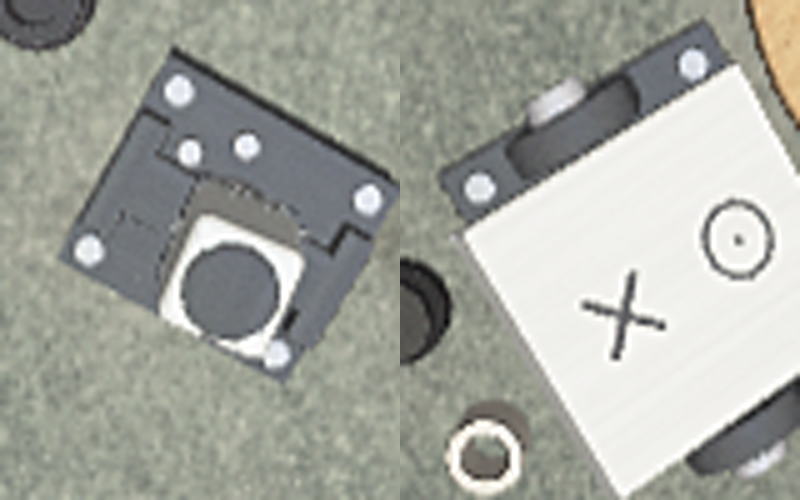

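```bash
cat > p.py <<'E'
from h import *
T3=np.load("w3.npy");T2=np.load("w2.npy")
c1=lambda L:np.array(L)/5.+[240,135]-0.4
c2=lambda L:np.array(L)/5.+[230,125]-0.4
E
python3 - <<'E'
from p import *
cap=onz("wrist",c1([[231,291]]),0.116,T3)[0]
b=onz("wrist",c1([[88,250],[277,352],[368,198],[179,90]]),0.036,T3)
print("cap",cap,"bolts",b,b.mean(0)); print([np.linalg.norm(b[i]-b[i-1]) for i in range(4)])
d=(b[1]-b[0])+(b[2]-b[3]); print("sock x yaw",np.arctan2(d[1],d[0]))
# barrel square top contour (bright)
im=cv2.imread("pics/w3.png"); m=(cv2.cvtColor(im,cv2.COLOR_BGR2HSV)); k=((m[:,:,2]>190)&(m[:,:,1]<40)).astype(np.uint8)
n,l,s,c=cv2.connectedComponentsWithStats(k); i=[j for j in range(1,n) if abs(c[j][0]-286)<6 and abs(c[j][1]-193)<6]
print(s[i])
cn=max(cv2.findContours((l==max(i,key=lambda j:s[j][4])).astype(np.uint8),0,2)[0],key=cv2.contourArea).reshape(-1,2)
w=onz("wrist",cn,0.107,T3)[:,:2].astype(np.float32)*1000
r=cv2.minAreaRect(w);print(r)
# oblique view of plate
p0=np.array([0.493,-0.12,0.065]); th=np.radians(35)
q0=rot(get_ee_rot()); 
C=np.array(camera_info("wrist")["tool_from_camera"])
for s in(1,-1):
  for yaw in (0,np.pi/2,-np.pi/2,np.pi):
    r=R.from_euler("x",-th*s)*R.from_euler("z",yaw)*q0
    pos=p0-r.apply((C@[0,0,-0.34,1])[:3])
    print(s,yaw,pos,r.as_matrix()[:,2],inverse_kinematics(pos,quat(r)))
E
```

```text
cap [0.51192959 0.30079219 0.116     ] bolts [[0.50483476 0.26690003 0.036     ]
 [0.54640689 0.29912112 0.036     ]
 [0.51985199 0.33394084 0.036     ]
 [0.47837937 0.30250036 0.036     ]] [0.51236825 0.30061559 0.036     ]
[np.float64(0.04435392654095679), np.float64(0.05259696187455107), np.float64(0.043790135440242677), np.float64(0.052043070829296455)]
sock x yaw 0.6540366992535042
[[272 178  29  30 228]]
((514.61279296875, 301.95538330078125), (27.762649536132812, 23.286090850830078), 43.598358154296875)
1 0 [ 0.47642439 -0.01904536  0.19671804] [-2.34970455e-04 -5.74527949e-01 -8.18484930e-01] [ 0.29809672  0.36560805  1.95815206 -0.65643981  1.11920693 -0.48110515]
1 1.5707963267948966 [ 0.48585316 -0.03847765  0.21032467] [ 0.00116207 -0.57376851 -0.8190167 ] [ 0.25563782  0.34696739  1.94387693 -0.66339873  1.12425231 -2.10182445]
1 -1.5707963267948966 [ 0.50014684 -0.01132176  0.19130992] [-0.00116207 -0.57338356 -0.81928624] [ 0.2980827   0.40563538  1.90717434 -0.65139809  1.12773541  1.08149248]
1 3.141592653589793 [ 0.50957561 -0.03075405  0.20491656] [ 2.34970455e-04 -5.72624118e-01 -8.19818007e-01] None
-1 0 [ 0.47642439 -0.20924595  0.20491656] [-2.34970455e-04  5.72624118e-01 -8.19818007e-01] [-0.70095542  0.49587062  1.70669124  0.46143225  1.38372204 -2.05687851]
-1 1.5707963267948966 [ 0.48585316 -0.22867824  0.19130992] [ 0.00116207  0.57338356 -0.81928624] None
-1 -1.5707963267948966 [ 0.50014684 -0.20152235  0.21032467] [-0.00116207  0.57376851 -0.8190167 ] [-0.66730299  0.50805198  1.67031854  0.47467247  1.39461736 -0.45016364]
-1 3.141592653589793 [ 0.50957561 -0.22095464  0.19671804] [ 2.34970455e-04  5.74527949e-01 -8.18484930e-01] [-0.68257509  0.55069352  1.63234056  0.46996808  1.39595621  1.1068602 ]
```

Run:
```python
from p import *
e=onz("wrist",c1([[203,213],[300,244],[304,255],[276,338],[195,222],[162,300]]),0.107,T3)
for i in(0,2,4):
    d=e[i+1]-e[i]; print(np.degrees(np.arctan2(d[1],d[0]))%90)
p0=np.array([0.493,-0.12,0.065]); th=np.radians(35); q0=rot(get_ee_rot())
C=np.array(camera_info("wrist")["tool_from_camera"])
r=R.from_euler("x",-th)*R.from_euler("z",-np.pi/2)*q0
pos=p0-r.apply((C@[0,0,-0.34,1])[:3])
move_pose(pos+[0,0,.05],quat(r)); wait(.2)
T=camT("wrist"); im=read_camera("wrist")[:,:,::-1]; cv2.imwrite("pics/w4.png",im); np.save("w4.npy",T); print(get_time(),get_tcp_pos())
u,v=proj("wrist",p0,T)[0].astype(int);print(u,v)
cv2.imwrite("pics/z4.png",crop(im,u-80,v-60,160,120,5)); print(u-80,v-60)
```

```text
48.863648162281834
49.066364360905986
43.858435672374895
6.6417 [ 0.5002866  -0.01106892  0.24138597]
271 178
191 118
```

View pics/z4.png

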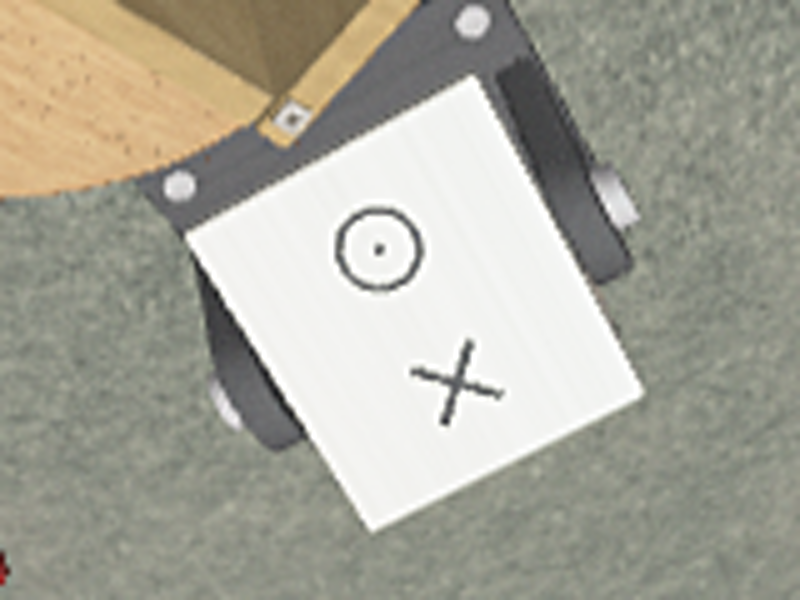

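Run:
```python
from p import *
from scipy.optimize import least_squares
T4=np.load("w4.npy")
P={'r':(0,0),'c':(-36,0),'A':(24,37),'B':(24,-37),'C':(-60,-37),'D':(-60,37)}
o4={'r':(379,249),'c':(457,382),'A':(185,233),'B':(475,75),'C':(643,393),'D':(373,531)}
o2={'r':(338,239),'c':(223,317),'A':(340,65),'D':(65,233),'C':(220,495)}
X=lambda o:np.array([[*P[k],0] for k in o])/1000
U4=np.array(list(o4.values()))/5.+[191,118]-.4; U2=c2(list(o2.values()))
f=lambda v,s=slice(None):np.r_[(proj("wrist",R.from_rotvec(v[3:]).apply(X(o4))+v[:3],T4)-U4).ravel(),(proj("wrist",R.from_rotvec(v[3:]).apply(X(o2))+v[:3],T2)-U2).ravel()][s]
r0=R.from_euler("z",np.pi/2)
for s in (slice(None),slice(0,12)):
    S=least_squares(f,np.r_[.493,-.11,.06,r0.as_rotvec()],args=(s,))
    M=R.from_rotvec(S.x[3:]).as_matrix();print(S.x[:3].round(4),M.round(3).tolist(),"tilt",np.arccos(M[2,2]),np.abs(S.fun).max())
    if s==slice(None): np.savez("plate.npz",p=S.x[:3],M=M)
print("tri",tri([(ray("wrist",U4[:1],T4)[0],ray("wrist",U4[:1],T4)[1][0]),(T2[:3,3],ray("wrist",U2[:1],T2)[1][0])]), "cross",tri([(T4[:3,3],ray("wrist",U4[1:2],T4)[1][0]),(T2[:3,3],ray("wrist",U2[1:2],T2)[1][0])]))
t=S.x; th=np.arccos(M[2,2]); print("z expect",.052+.014*np.cos(th)-.018*np.sin(th))
for y in (0.83,0.83+np.pi/2,.83-np.pi/2,.83+np.pi):   # yaw of tool y
    for dy in (0,1.12):
        Y=np.array([np.cos(y+dy),np.sin(y+dy),0]);Z=np.array([0,0,-1.]);r=R.from_matrix(np.c_[np.cross(Y,Z),Y,Z])
        q=inverse_kinematics([.512,.3007,.062],quat(r)); print(y,dy,None if q is None else np.round(q,2))
```

```text
[ 0.4926 -0.1095  0.056 ] [[-0.094, -0.994, -0.049], [0.885, -0.106, 0.454], [-0.456, -0.001, 0.89]] tilt 0.47403117030764197 1.0888465799202152
[ 0.4921 -0.113   0.0523] [[-0.096, -0.994, -0.053], [0.876, -0.11, 0.469], [-0.472, -0.001, 0.882]] tilt 0.49158950975068333 0.47571987783078384
tri [ 0.49226538 -0.10926509  0.05646926] cross [ 0.49600732 -0.14126932  0.07303537]
z expect 0.05584567166283873
0.83 0 [ 0.51  0.6   1.79 -0.    0.76 -0.32]
0.83 1.12 [ 0.51  0.6   1.79 -0.    0.76 -1.44]
2.4007963267948966 0 [ 0.51  0.6   1.79 -0.    0.76 -1.89]
2.4007963267948966 1.12 None
-0.7407963267948966 0 [ 0.51  0.6   1.79 -0.    0.76  1.25]
-0.7407963267948966 1.12 [ 0.51  0.6   1.79 -0.    0.76  0.13]
3.971592653589793 0 None
3.971592653589793 1.12 [ 0.51  0.6   1.79 -0.    0.76  1.7 ]
```

```bash
cat >> h.py <<'E'
def down(y):
    Y=np.array([np.cos(y),np.sin(y),0]);Z=np.array([0,0,-1.]);return quat(R.from_matrix(np.c_[np.cross(Y,Z),Y,Z]))
def st(t): print(t,round(get_time(),2),np.round(get_tcp_pos(),4),"F",np.round(get_ft_force(),2),"M",np.round(get_ft_torque(),2),"w",round(get_grip_width()*88,1),"ff",np.round(get_finger_force(),1))
E
python3 - <<'E'
from h import *
y=.83-np.pi/2; g=[.5121,.3007]
move_pose([*g,.22],down(y)); st("above")
movel([*g,.062],v=.12,until_force=8); st("down")
command_gripper(0.0); st("grip")
for k in (.4,.8,1.12):
    move_pose([*g,.062],down(y+k)); st(k)
cv2.imwrite("pics/w5.png",read_camera("wrist")[:,:,::-1])
E
```

```text
above 7.8 [0.5118 0.2999 0.2197] F [-0.69 -0.88 -0.39] M [-0.08  0.12 -0.01] w 88.2 ff 0.0
down 9.27 [0.5126 0.301  0.0627] F [ 0.96 -0.14  0.32] M [-0.09  0.11  0.01] w 87.7 ff 0.0
grip 10.26 [0.5121 0.3007 0.062 ] F [ 0.1  -0.43 -0.16] M [-0.04  0.16  0.03] w 24.5 ff 29.5
0.4 10.72 [0.5121 0.3007 0.062 ] F [ 0.77  0.01 -0.78] M [-0.09  0.02  0.  ] w 24.3 ff 29.5
0.8 11.19 [0.5121 0.3007 0.062 ] F [-0.06 -0.57 -0.13] M [-0.04  0.04  0.01] w 24.7 ff 29.5
1.12 11.6 [0.5121 0.3007 0.062 ] F [ 0.27 -0.22 -0.4 ] M [-0.05  0.08  0.04] w 23.9 ff 29.5
```

Run:
```python
from h import *
wait(.2); g=[.5121,.3007]
print(movel([*g,.072],v=.03,until_force=6)); st("lift10")
if get_tcp_pos()[2]>.070:
    print(movel([*g,.24],v=.15,until_force=15)); wait(.3); st("up")
    cv2.imwrite("pics/w6.png",read_camera("wrist")[:,:,::-1])
    d=np.load("plate.npz"); M=d["M"]; n=M[:,2]; p=d["p"]
    for a in np.radians(np.arange(0,360,30)):
        Y=M[:,0]*np.cos(a)+M[:,1]*np.sin(a);r=R.from_matrix(np.c_[np.cross(Y,-n),Y,-n])
        qs=[inverse_kinematics(p+n*h,quat(r)) for h in (.053,.15)]
        print(round(np.degrees(a)),[None if q is None else np.round(q,2).tolist() for q in qs])
```

```text
False
lift10 12.33 [0.5122 0.3008 0.0723] F [-0.02 -0.01 -1.68] M [-0.04  0.05 -0.  ] w 24.2 ff 29.5
False
up 13.9 [0.5119 0.3006 0.2395] F [-0.28 -0.91 -1.41] M [-0.02  0.   -0.03] w 24.5 ff 29.5
0 [[0.09, 0.47, 2.04, -0.72, 0.76, -1.02], [0.18, 0.31, 1.99, -0.59, 0.96, -1.12]]
30 [[0.09, 0.47, 2.04, -0.72, 0.76, -1.55], [0.18, 0.31, 1.99, -0.59, 0.96, -1.64]]
60 [[0.09, 0.47, 2.04, -0.72, 0.76, -2.07], [0.18, 0.31, 1.99, -0.59, 0.96, -2.17]]
90 [None, None]
120 [None, None]
150 [None, None]
180 [[0.09, 0.47, 2.04, -0.72, 0.76, 2.12], [0.18, 0.31, 1.99, -0.59, 0.96, 2.02]]
210 [[0.09, 0.47, 2.04, -0.72, 0.76, 1.59], [0.18, 0.31, 1.99, -0.59, 0.96, 1.5]]
240 [[0.09, 0.47, 2.04, -0.72, 0.76, 1.07], [0.18, 0.31, 1.99, -0.59, 0.96, 0.97]]
270 [[0.09, 0.47, 2.04, -0.72, 0.76, 0.55], [0.18, 0.31, 1.99, -0.59, 0.96, 0.45]]
300 [[0.09, 0.47, 2.04, -0.72, 0.76, 0.02], [0.18, 0.31, 1.99, -0.59, 0.96, -0.07]]
330 [[0.09, 0.47, 2.04, -0.72, 0.76, -0.5], [0.18, 0.31, 1.99, -0.59, 0.96, -0.6]]
```

```bash
python3 -c "
import cv2;cv2.imwrite('pics/w6z.png',cv2.imread('pics/w6.png'))"
```

```text
(no output)
```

View pics/w6.png

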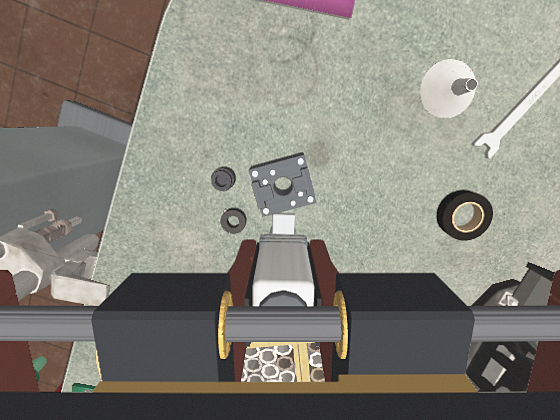

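The gauge is out and held straight. Next I move to a tilted standoff over the ring and look.

```bash
cat >> h.py <<'E'
def favg(n=25):
    L=[]
    for _ in range(n): wait(.02); L.append(get_ft_force())
    return np.mean(L,0)
E
python3 - <<'E'
from h import *
d=np.load("plate.npz"); M=d["M"]; n=M[:,2]; p=d["p"]; a=np.radians(300)
Y=M[:,0]*np.cos(a)+M[:,1]*np.sin(a);r=quat(R.from_matrix(np.c_[np.cross(Y,-n),Y,-n]))
move_pose([.5,.12,.30],r); st("mid")
move_pose(p+n*.14,r); movel(p+n*.085,v=.06,until_force=6); st("standoff")
f=favg(); print(f,"along n",f@n); np.save("f0.npy",f)
T=camT("wrist"); np.save("w7.npy",T); im=read_camera("wrist")[:,:,::-1].copy(); cv2.imwrite("pics/w7.png",im)
X=get_tcp_pos();Z=rot(get_ee_rot()).apply([0,0,1])
print(proj("wrist",[p,X+Z*.058,p-M[:,0]*.036],T),np.degrees(np.arccos(-Z@n)))
u,v=proj("wrist",p,T)[0].astype(int)
cv2.imwrite("pics/z7.png",crop(im,u-80,v-70,160,120,5)); print(u-80,v-70)
E
```

```text
mid 14.71 [0.5001 0.1208 0.2997] F [-0.61 -0.67 -2.38] M [0.33 0.05 0.02] w 24.2 ff 29.5
standoff 16.61 [ 0.4887 -0.0708  0.1319] F [ 0.33 -0.08 -2.02] M [ 0.31  0.07 -0.  ] w 24.2 ff 29.5
[ 0.00700398 -0.12600241 -1.53688669] along n -1.4249514794600664
[[282.17616958 214.05920122]
 [282.23999731 224.61217642]
 [259.65939112 251.70670901]] 0.012434862405982012
202 144
```

View pics/z7.png

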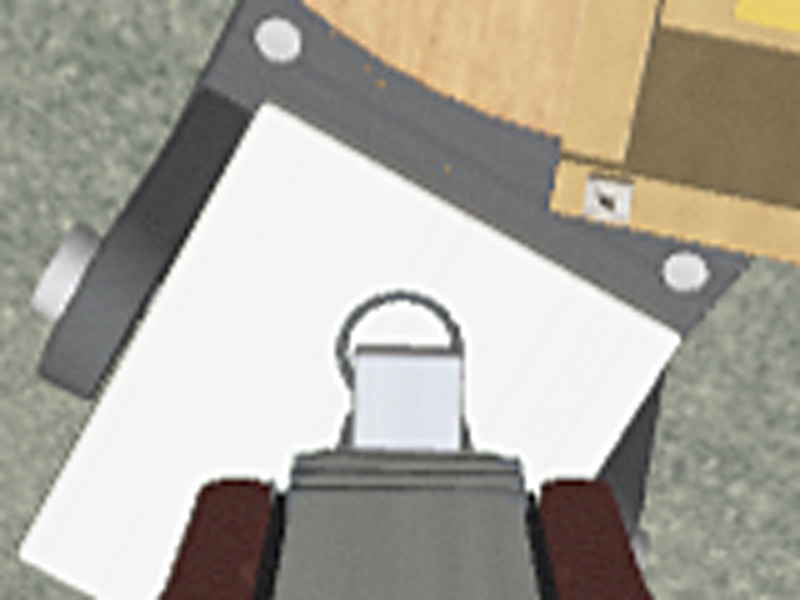

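The ring's visible arc centres at about (401,352) in the crop, where I predicted (403,352), so the alignment is confirmed. The gauge is straight in the grip. Now a gentle press.

Run:
```python
from h import *
d=np.load("plate.npz"); n=d["M"][:,2]; p=d["p"]; f0=np.load("f0.npy")
movel(p+n*.062,v=.04,until_force=5); st("near"); print((favg(15)-f0)@n)
for h in (.058,.0555,.053):
    movel(p+n*h,v=.01,until_force=5); wait(.2); f=favg(20)-f0; print(h,(get_tcp_pos()-p)@n,"push",f@n,"side",np.linalg.norm(f-n*(f@n)))
st("end")
```

```text
near 17.8 [ 0.4896 -0.0814  0.1111] F [ 0.38  0.15 -1.18] M [ 0.29  0.07 -0.  ] w 24.1 ff 29.5
0.03210868775070829
0.058 0.05800260150781399 push 0.17372587861117209 side 0.10916160903863473
0.0555 0.05551924400520434 push 2.29333299672739 side 0.2858753942128687
0.053 0.05302556136882489 push 2.8096127717428403 side 0.24438331697093008
end 21.0 [ 0.4901 -0.0854  0.1032] F [0.07 1.53 1.16] M [0.28 0.12 0.01] w 24.1 ff 29.5
```

The push is 2.81 N, which puts the plunger about 5 mm in. Handing in.

```bash
python3 -c "
from station import *
print(job_done(), get_time())"
```

```text
the job is handed in; nothing more can be done
the job is handed in; nothing more can be done
```

I turned the gauge free, lifted it out, and handed the job in with it still held square on the ring mark at about 2.8 N, plunger about 5 mm in; no verdict came back.

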